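# Charge the air pump until its indicator pin is out

## Robot

A 6-joint arm with a two-finger parallel gripper is mounted at the origin on a cart in front of the work surface, level with it; the furniture and walls round the work are solid. World frame = base frame: x ahead of the robot, y to its left, z up, the work surface at z = 0. Lengths are in m, angles in rad, forces in N, time in s.
With the tool pointing down it reaches from about 0.3 to 0.875 m from the base axis. Payload 6.4 kg.
Tool frame: the origin (TCP) lies midway between the tips of the shut fingers; the grasp point (between the pads) lies 19 mm behind it (ctrl.tcp_to_grasp is the distance from the TCP to the grasp point, in m); z points along the fingers, y is the direction in which the jaws open and shut (so a half turn about z gives the same grasp; the last joint's range is limited). The gripper opens to 85 mm and grips with 20 to 120 N. Pads are 22 mm wide; open, the fingers measure 114 mm over their backs; the gripper's body (76 mm by 85 mm) begins 54 mm behind the grasp point. The pads swing forward as they close: fully open they stand 13 mm farther back than shut.
Start: joints at [-1.47, 0.181, 1.607, -0, 1.354, -0.206], TCP at [0.174, -0.548, 0.231] pointing down, gripper open.
Joint ranges: [-2.99, 2.99], [-0.89, 2.07], [0.3, 2.58], [-1.14, 4.28], [0, 2.63], [-3.12, 3.12]. Speed limits (rad/s): [2.57, 2.57, 3.01, 3.14, 3.14, 3.14].

## Interface

Orientations are given as a unit quaternion [w, x, y, z].
In Python, from bench import monitor, imaging, order, spotter, ctrl gives the robot as it stands.
- The arm moves only by the shell command python3 -m pendant 'ROWS'. ROWS is JSON, a list that holds one entry, the list of rows, each a list of 5 numbers: the shift along the world's x, y, z in mm, then the turn about the world's z in degrees, then the finger opening in mm, from 0 to 85.4. A call has 1 to 8 rows; each row shifts and turns the commanded pose from where the row before left it; what a row does not reach is not made up. A row lasts 1/8 s, in which the tool goes at most 62.5 mm and 10.7 degrees, less where a joint would pass 70% of its speed; a pose out of reach is approached as far as the arm can. A call with a gripper value outside its range is refused whole. The fingers move at their own pace and stop on an object; the grip force is fixed at half the most. Time passes only in rows, so rows that do not move let the fingers close. It gives the time, the measured TCP pose, the force and the opening at its end, in the units of the state.
- monitor.get_obs(): the state, without advancing time (a new reading comes with each control period).
- imaging.camera(name): name is "scene" or "top" or "wrist"; returns a dict with "img" (420x560x3 uint8, red, green, blue), "vfov" (degrees; the focal length in pixels is half the picture's height over the tangent of half this angle, whatever the lens; pixels are square), "cx", "cy" (the principal point, pixels), "origin" and "orientation" of the camera in the world. Camera axes: x right, y down, z forward; pixel columns grow to the right and rows downward; lengths in m; the calibration is good to about 2 mm. The wrist camera is an equidistant fisheye: a pixel r from the principal point sees the ray r / f radians off the axis. A picture is of the moment at which its call begins. There is no depth.
- order.hand_in(): hands the job in, once; it reports no verdict.
Trained networks look in the newest picture that a camera, given by its name, has taken for a name from the list of things; names that differ only in an ending like _2 or _b are one class to them, and where a whole thing is asked for, a point or a joint stands for the part that bears it (a point fixed in the world has none). Each returns a list of dicts, best first, with "confidence" (0 to 1); they miss things now and then, are a little off and sometimes report something else, mostly with a low value. They report only what shows in the picture. A call takes as long as a camera call. They do not tell look-alikes from the thing itself.
- spotter.recognise(camera, thing): "at" ([x, y, z] in m, in the coordinates of the camera as it stood for that picture, good to about 4 mm: the middle of the surface that is visible of it).
- spotter.tip_of(camera, thing): "at" ([x, y, z] in m, in the coordinates of the camera as it stood for that picture, good to about 4 mm: a listed point, or the origin of a listed thing).
The state is a dict: "time_s": time; "q": joint angles; "dq": joint speeds; "joint_efforts": joint torques, N m; "eef_pos": TCP position; "eef_rot": TCP orientation; "wrist_force": force on the tool from outside, world axes, zero at the start; "torque": the same for the moment, N m; "opening": opening from 0.0 (shut) to 1.0 (fully open).
Only numpy, scipy, OpenCV 4.12 (cv2) and the standard library are available. Lean on these libraries where they do the work, as an engineer would, in place of code of your own. Each camera call takes 0.05 s, during which the arm holds its last target. There are 200 camera calls.

## Task

Charge the small hand pump for the balance's air-cushion feet: with shut fingertips press its black knob down all the way and let it spring fully back, again and again, until the orange indicator pin at its front has popped fully out and shows the whole of its green band. Then stop at once, without another stroke, and leave the knob up and untouched. Do not touch the pin, do not pull the knob up, and leave the two vials and the dropper bottle standing where they are.

Things in the scene. Friction and masses are not known exactly. Their poses are not given: they have to be found in the camera images.
- air_pump: hand air pump, screwed to the bench: dark base plate 104 (x) by 176 (y) mm, 11 mm high with its feet; on it a white upright cylinder 64 mm across, 92 high, with a black press knob on top, and a blue air vessel 44 across, 88 high, 84 mm to +y of the knob. Origin under the feet on the knob's axis, z up; the pin comes out at -x through a dark bush (26 mm across, face at x = -42 mm). Plate y: -54 to +122 mm
- knob_top (a point): middle of the flat top (about 34 mm across) of the black press knob, 46 mm across and 16 mm thick, on a steel stem; 124 mm above the surface when the knob is up; moves down with the knob
- plunger (a joint): stroke of the press knob in m, straight down: 0 up, 0.014 at the hard bottom stop. Spring return: about 6 N starts it, 11 N holds it at the bottom, so a force limit under 14 N stops short. A stroke under 0.012 may not catch the ratchet inside; let the knob come right up (under 0.001) after each stroke
- knob_lift (a joint): how far the knob is pulled up off its seat on the stem, in m, against a spring of 2 to 5 N: 0 seated; it stays 0 when the knob is only pressed
- signal_pin (a joint): how far the indicator pin is out, in m: starts at 0.001 to 0.022, fully out at 0.040. It comes out not on the press but as the knob springs back, to 0.010, 0.020, 0.030, then 0.040 (within 0.001), at most one step a stroke, but from an odd start the first stroke may pass one of these; friction holds it there. Two to four full strokes are needed
- pin_tip (a point): centre of the round tip of the indicator pin: 12 mm thick, level, 50 mm above the surface, pointing along the pump's -x; tip 2 mm proud of the bush at joint value 0, 42 mm when fully out. Orange, with a green band 8 mm wide that begins 33 mm behind the tip and so comes out of the bush only in the last stroke
- red_vial: glass vial with a red cap, 25 mm across, 54 mm high, loose, about 0.1 m to the -y side of the knob; origin at the centre of its underside
- blue_vial: glass vial with a blue cap, 25 mm across, 54 mm high, loose, about 0.1 m to the -y side of the knob; origin at the centre of its underside
- amber_bottle: amber dropper bottle with a black top, 35 mm across, 103 mm high, loose, beside the blue air vessel, about 0.15 m to the +y side of the knob; origin at the centre of its underside
Not all that is in view belongs to the job. What is shaped like the air_pump but red is not meant.

How it is judged:
On the way, in this order (a step that is already met when the one before it is completed fails the run):
1. the knob is pressed down by the fingers while the pin is not yet out (value of joint plunger above 0.009 m and value of joint signal_pin below 0.033 m and contact force between the fingers and knob_lift above 2 N), for 0.05 s.
2. the pin is fully out and the knob has come back up (value of joint signal_pin above 0.037 m and value of joint plunger below 0.003 m), for 0.2 s.
At the end, for the whole second after the job is handed in: the indicator pin is out to at least 37 mm, the knob is back up to within 3 mm, the knob sits on its seat and the vials and bottle are within 15 mm of where they stood (all of step 2 and value of joint knob_lift below 0.002 m and distance of each of red_vial, blue_vial, amber_bottle from where it was at the start of the episode below 0.015 m); the robot touches nothing.
It fails at once if another stroke (over 6 mm) is made after the pin is fully out (value of joint signal_pin above 0.037 m and value of joint plunger above 0.006 m).
It fails at once if the robot touches the indicator pin (contact force between any of the fingers, the arm and signal_pin above 0.3 N).
It fails at once if the knob is pulled up off its seat by more than 3 mm (value of joint knob_lift above 0.003 m).
It fails at once if a vial or the dropper bottle is pushed aside (over 15 mm), lifted or tipped (distance of any of red_vial, blue_vial, amber_bottle from where it was at the start of the episode above 0.015 m or angle between any of red_vial, blue_vial, amber_bottle's own z axis and vertical above 0.3 rad).
It also fails if it takes over 42 s, if anything falls off the work surface, if the arm or the gripper's body presses on something with over 40 N, if the wrist force passes 120 N, or if a joint passes its speed limit or range.

## Working session

There is one attempt and no reset: what is moved stays moved. The work goes in short steps, Python scripts to look and compute and a shell command to move; the robot and the scene stay as the last step left them, time stands still between calls to the robot, and variables do not carry over. Pictures are saved under pics/ and viewed, about 8 in all and at most 12, crops included, and the job is handed in when it is done.

```bash
mkdir -p pics
cat > h.py <<'E'
import numpy as np, cv2
from scipy.spatial.transform import Rotation as R
from bench import monitor, imaging, order, spotter, ctrl
def rot(c):
    o=np.array(c["orientation"],float)
    return o if o.shape==(3,3) else R.from_quat(o[[1,2,3,0]]).as_matrix()
def world(c,p): return rot(c)@np.array(p)+np.array(c["origin"])
def proj(c,p):
    q=rot(c).T@(np.array(p)-np.array(c["origin"])); f=210/np.tan(np.radians(c["vfov"])/2)
    return c["cx"]+f*q[0]/q[2], c["cy"]+f*q[1]/q[2]
def ray_z(c,u,v,z):
    f=210/np.tan(np.radians(c["vfov"])/2)
    d=rot(c)@np.array([(u-c["cx"])/f,(v-c["cy"])/f,1]); o=np.array(c["origin"])
    return o+d*(z-o[2])/d[2]
E
python3 - <<'E'
from h import *
ims=[]
for n in("scene","top"):
    c=imaging.camera(n); ims.append(c["img"]); print(n,c["vfov"],np.round(c["origin"],3),np.round(c["orientation"],3))
    for t in("knob_top","air_pump","pin_tip","red_vial","blue_vial","amber_bottle"):
        print(t,[(np.round(world(c,d["at"]),3),round(d["confidence"],2),np.round(proj(c,world(c,d["at"])))) for d in spotter.tip_of(n,t)[:3]])
    cv2.imwrite(f"pics/{n}0.png",c["img"][:,:,::-1])
print(monitor.get_obs())
E
```

```text
scene 43.826847671121094 [-0.215  0.586  1.011] [ 0.176 -0.43   0.821 -0.332]
knob_top [(array([ 0.501, -0.1  ,  0.125]), 0.55, array([342., 168.])), (array([0.525, 0.207, 0.126]), 0.49, array([233., 213.]))]
air_pump [(array([ 0.505, -0.103,  0.   ]), 0.84, array([338., 201.])), (array([ 0.523,  0.209, -0.004]), 0.63, array([236., 250.]))]
pin_tip [(array([ 0.59 , -0.202,  0.   ]), 0.71, array([346., 170.]))]
red_vial [(array([ 0.585, -0.204,  0.002]), 0.63, array([348., 170.]))]
blue_vial []
amber_bottle [(array([ 0.454,  0.039, -0.001]), 0.78, array([307., 237.]))]
top 47.32350323304457 [0.398 0.052 1.047] [-0.054  0.707 -0.703  0.053]
knob_top [(array([ 0.505, -0.092,  0.126]), 0.89, array([355., 224.])), (array([0.523, 0.211, 0.125]), 0.67, array([199., 214.]))]
air_pump [(array([ 0.501, -0.094,  0.002]), 0.81, array([347., 232.])), (array([0.516, 0.212, 0.002]), 0.81, array([208., 225.]))]
pin_tip [(array([ 0.439, -0.112,  0.05 ]), 0.65, array([359., 260.]))]
red_vial [(array([ 0.592, -0.194,  0.002]), 0.6, array([392., 192.]))]
blue_vial [(array([ 0.507, -0.189,  0.001]), 0.75, array([391., 230.]))]
amber_bottle [(array([0.452, 0.045, 0.002]), 0.68, array([284., 254.]))]
{'time_s': 0.7, 'q': array([-1.47032491e+00,  1.80802648e-01,  1.60700336e+00,  1.42532539e-05,
        1.35380409e+00, -2.06305904e-01]), 'dq': array([ 0.00067527, -0.00035427,  0.00167236, -0.0006979 , -0.00102018,
        0.00042005]), 'joint_efforts': array([-9.57451375e-04, -4.44716084e+01, -3.51616931e+01, -4.11472838e-04,
        6.56355187e-04, -7.03448649e-06]), 'eef_pos': array([ 0.17366207, -0.54816055,  0.23128534]), 'eef_rot': array([-8.34289415e-06,  9.88259241e-01,  1.52786360e-01,  7.41114103e-06]), 'wrist_force': array([-1.18532503,  0.30958439,  0.03076863]), 'torque': array([ 0.02072276, -0.00757641, -0.07468464]), 'opening': 1.0071684922600275}
```

Run:
```python
import cv2,numpy as np
a=cv2.imread("pics/scene0.png");b=cv2.imread("pics/top0.png")
cv2.imwrite("pics/both.png",np.hstack([cv2.resize(a[100:310,160:440],(400,300)),cv2.resize(b[130:340,160:440],(400,300))]))
```

```text
(no output)
```

View pics/both.png

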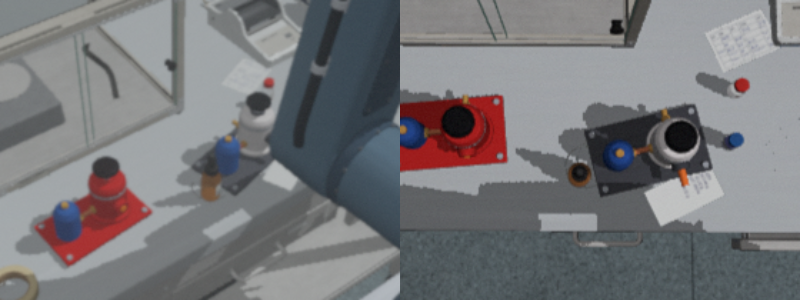

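View pics/top0.png

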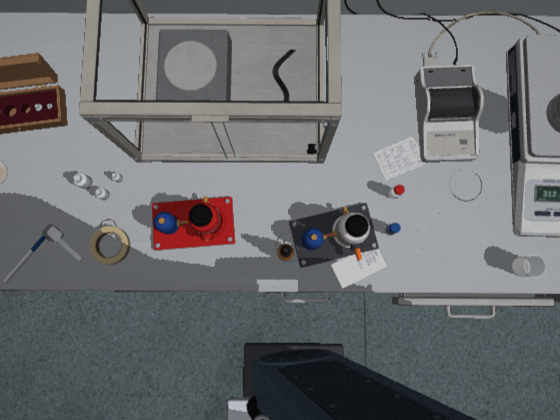

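The left pump, at about (200,215) in the top picture, is the red decoy. The white pump's knob is at about (355,226), which is near world (0.503,-0.095,0.125). Its pin points to -x at (360,256). The vials are at (398,190) and (394,228), and the bottle is at (286,252). Next I approach above the knob with the fingers shut.

```bash
python3 -m pendant '[[[35,48,-3,0,0],[35,48,-3,0,0],[35,48,-3,0,0],[35,48,-3,0,0],[35,48,-3,0,0],[35,48,-3,0,0],[35,48,-3,0,0],[35,48,-3,0,0]]]'; python3 -m pendant '[[[25,34,0,0,0],[24,34,-3,0,0],[0,0,0,0,0],[0,0,0,0,0]]]'
cat > look.py <<'E'
import sys
from h import *
o=monitor.get_obs(); print(round(o["time_s"],2),np.round(o["eef_pos"],4),np.round(o["wrist_force"],2),round(o["opening"],3))
ims=[]
for n in("top","wrist","scene"):
    c=imaging.camera(n); ims.append(c["img"])
    for t in("knob_top","pin_tip"):
        print(n,t,[(np.round(world(c,d["at"]),4),round(d["confidence"],2)) for d in spotter.tip_of(n,t)[:3]])
r=[cv2.resize(ims[2][130:250,260:420],(400,300),interpolation=cv2.INTER_CUBIC),cv2.resize(ims[0][190:280,300:420],(400,300),interpolation=cv2.INTER_CUBIC),]
w=cv2.resize(ims[1],(400,300))
cv2.imwrite(sys.argv[1],np.vstack([np.hstack(r),np.hstack([w,w*0])])[:,:,::-1])
E
python3 look.py pics/l1.png
```

```text
time_s: 1.7
eef_pos: [0.4547, -0.1626, 0.2076]
eef_rot: [0.0, 0.988, 0.153, 0.0]
wrist_force: [1.0, -1.1, 0.1]
opening: 0.001
time_s: 2.2
eef_pos: [0.5023, -0.0964, 0.2042]
eef_rot: [0.0, 0.988, 0.153, -0.0]
wrist_force: [-0.1, -0.9, -0.1]
opening: -0.0
2.2 [ 0.5023 -0.0964  0.2042] [-0.12 -0.9  -0.15] -0.0
top knob_top [(array([0.5237, 0.2112, 0.1223]), 0.65), (array([ 0.5051, -0.0952,  0.1244]), 0.44)]
top pin_tip [(array([ 0.4411, -0.1122,  0.0501]), 0.65)]
wrist knob_top [(array([ 0.5065, -0.1014,  0.1259]), 0.7)]
wrist pin_tip [(array([ 0.4401, -0.1142,  0.0479]), 0.54)]
scene knob_top [(array([0.5202, 0.2084, 0.1233]), 0.47)]
scene pin_tip []
```

View pics/l1.png

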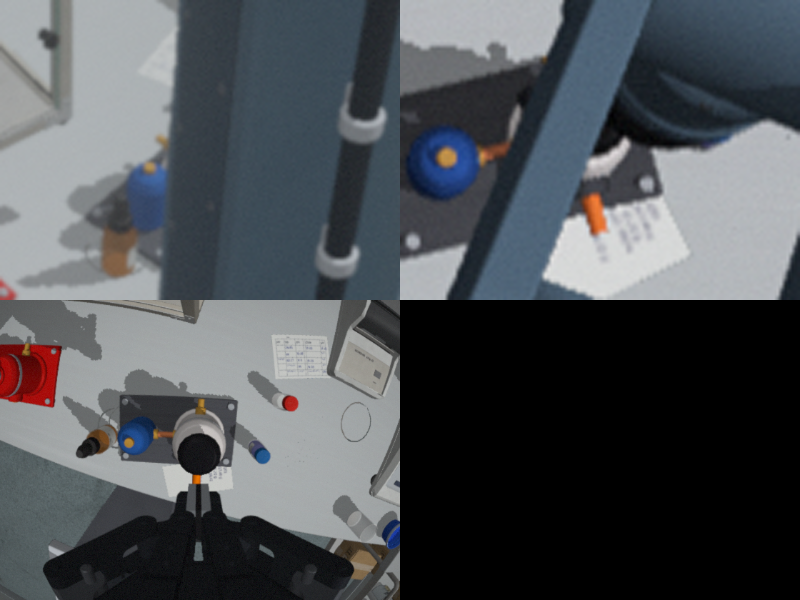

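The pin shows at (595,210) in the enlarged top view. Its tip is about 66 mm from the knob axis, so it is already roughly 20 mm out. I shift 2 mm in x and go down, feeling for contact.

```bash
python3 -m pendant '[[[2,-1,-35,0,0],[0,0,-30,0,0],[0,0,-8,0,0],[0,0,0,0,0],[0,0,0,0,0]]]'; python3 -m pendant '[[[0,0,-6,0,0],[0,0,-5,0,0],[0,0,-4,0,0],[0,0,0,0,0],[0,0,0,0,0]]]';  python3 -m pendant '[[[0,0,-3,0,0],[0,0,-3,0,0],[0,0,0,0,0],[0,0,0,0,0]]]'
```

```text
time_s: 3.28
eef_pos: [0.5056, -0.0976, 0.1327]
eef_rot: [0.001, 0.988, 0.153, 0.001]
wrist_force: [-0.4, -0.2, 0.5]
opening: 0.001
time_s: 3.9
eef_pos: [0.5055, -0.0975, 0.1173]
eef_rot: [0.001, 0.988, 0.153, 0.001]
wrist_force: [-1.7, 0.1, 7.6]
opening: 0.0
time_s: 4.4
eef_pos: [0.5055, -0.0975, 0.1117]
eef_rot: [0.001, 0.988, 0.153, 0.001]
wrist_force: [-2.3, -0.2, 9.9]
opening: 0.001
```

```bash
python3 -m pendant '[[[0,0,-2,0,0],[0,0,-1,0,0],[0,0,0,0,0],[0,0,0,0,0]]]'; python3 -m pendant '[[[0,0,-1,0,0],[0,0,0,0,0],[0,0,0,0,0]]]'
```

```text
time_s: 4.9
eef_pos: [0.5056, -0.0976, 0.1098]
eef_rot: [0.001, 0.988, 0.153, 0.001]
wrist_force: [-6.1, 2.8, 18.9]
opening: -0.005
time_s: 5.28
eef_pos: [0.5057, -0.0976, 0.1097]
eef_rot: [0.001, 0.988, 0.153, 0.001]
wrist_force: [-9.1, 4.2, 27.0]
opening: -0.0
```

The knob is on its hard stop at z = 0.1097. I go up to about 0.140, well clear, and measure the pin.

```bash
python3 -m pendant '[[[0,0,4,0,0],[0,0,8,0,0],[0,0,10,0,0],[0,0,9,0,0],[0,0,0,0,0],[0,0,0,0,0]]]'
cat > pin.py <<'E'
import sys
from h import *
k=np.array([.505,-.0965]); P=[];
c=imaging.camera("top")
for i in range(3):
    if i: c=imaging.camera("top")
    P+=[world(c,d["at"])[:2] for d in spotter.tip_of("top","pin_tip")[:1]]
print("net",np.round(P,4), "out",[round(float(np.linalg.norm(p-k))*1000-44,1) for p in P])
g=c["img"]; h=cv2.cvtColor(g,cv2.COLOR_RGB2HSV)[225:300,335:385]
for nm,lo,hi in(("orange",(3,150,90),(20,255,255)),("green",(40,70,50),(90,255,255))):
    v,u=np.nonzero(cv2.inRange(h,lo,hi)); 
    if len(v): print(nm,len(v),"u",u.min()+335,u.max()+335,"v",v.min()+225,v.max()+225,"tip",np.round(ray_z(c,u[v>=v.max()].mean()+335,v.max()+225.5,.05),4))
    else: print(nm,0)
cv2.imwrite(sys.argv[1],cv2.resize(g[200:290,300:420],(800,600),interpolation=cv2.INTER_CUBIC)[:,:,::-1])
E
python3 pin.py pics/p1.png
```

```text
time_s: 6.02
eef_pos: [0.5043, -0.097, 0.1369]
eef_rot: [-0.0, 0.988, 0.153, -0.0]
wrist_force: [0.8, 0.3, 0.3]
opening: 0.001
net [[ 0.4335 -0.1142]
 [ 0.4331 -0.1143]
 [ 0.4333 -0.1148]] out [29.6, 30.0, 30.1]
orange 69 u 355 362 v 248 262 tip [ 0.4341 -0.1141  0.05  ]
green 0
```

View pics/p1.png

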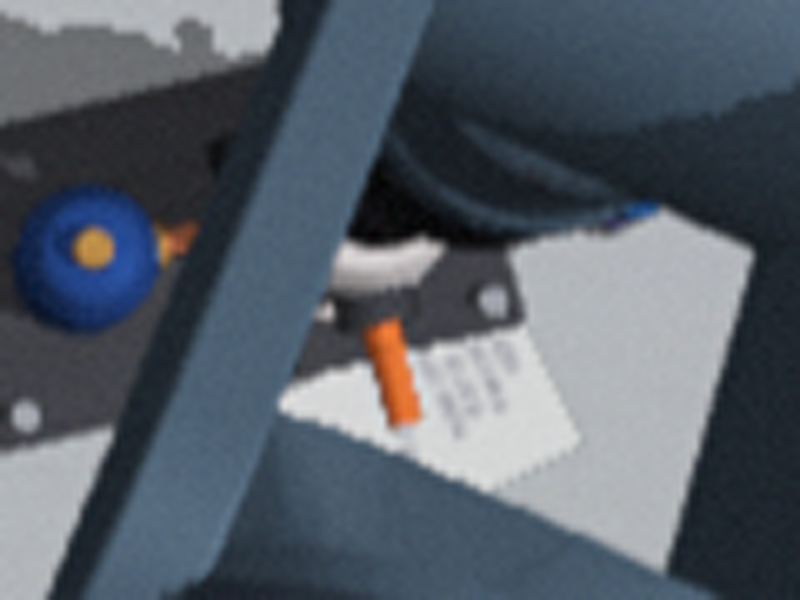

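The pin runs from bush (385,320) to tip (405,425) and is all orange, about 30 mm out, with no green. One more stroke is due.

```bash
python3 -m pendant '[[[0,0,-10,0,0],[0,0,-8,0,0],[0,0,-7,0,0],[0,0,-4,0,0],[0,0,-2,0,0],[0,0,0,0,0],[0,0,0,0,0],[0,0,0,0,0]]]'
```

```text
time_s: 7.32
eef_pos: [0.5052, -0.0974, 0.1095]
eef_rot: [0.0, 0.988, 0.153, 0.0]
wrist_force: [-12.4, 3.1, 31.3]
opening: -0.004
```

```bash
python3 -m pendant '[[[0,0,4,0,0],[0,0,8,0,0],[0,0,10,0,0],[0,0,15,0,0],[0,0,15,0,0],[0,0,0,0,0],[0,0,0,0,0]]]'; python3 pin.py pics/p2.png
```

```text
time_s: 8.2
eef_pos: [0.5045, -0.097, 0.1581]
eef_rot: [-0.0, 0.988, 0.153, -0.0]
wrist_force: [-0.1, 0.4, -0.1]
opening: 0.003
net [[ 0.4212 -0.1179]
 [ 0.4241 -0.1156]
 [ 0.4217 -0.1137]] out [42.5, 39.2, 41.0]
orange 65 u 356 363 v 253 267 tip [ 0.4239 -0.116   0.05  ]
green 23 u 354 360 v 248 252 tip [ 0.4547 -0.1052  0.05  ]
```

View pics/p2.png

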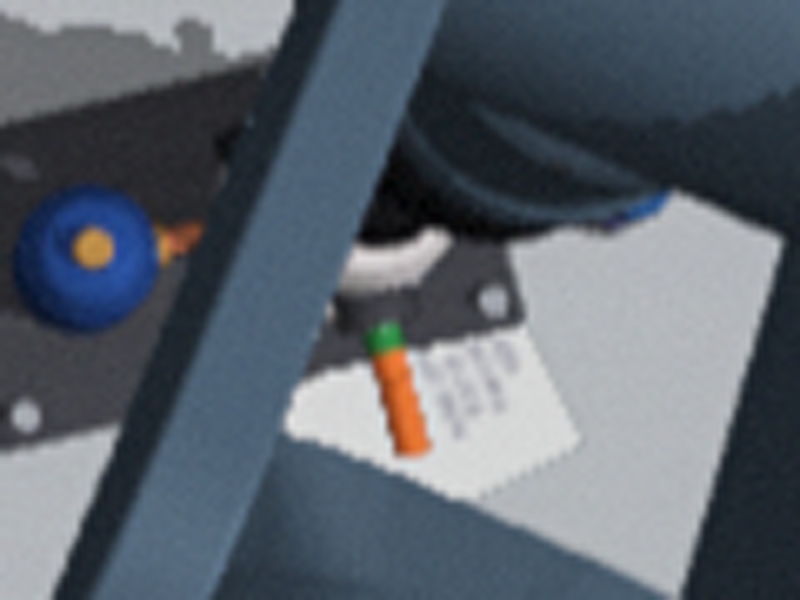

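The whole green band shows at (385,337), and the tip at (410,450) is about 40 mm out. I stop pumping, back off straight up, and check the knob and the bottles.

```bash
python3 -m pendant '[[[0,0,25,0,0],[0,0,25,0,0],[0,0,0,0,0],[0,0,0,0,0],[0,0,0,0,0]]]'
python3 - <<'E'
from h import *
for n in("top","wrist"):
    c=imaging.camera(n)
    for t in("knob_top","red_vial","blue_vial","amber_bottle","pin_tip"):
        print(n,t,[(np.round(world(c,d["at"]),3),round(d["confidence"],2)) for d in spotter.tip_of(n,t)[:2]])
print(np.round(monitor.get_obs()["wrist_force"],2)); order.hand_in()
E
```

```text
time_s: 9.12
eef_pos: [0.5039, -0.0969, 0.207]
eef_rot: [-0.001, 0.988, 0.153, -0.001]
wrist_force: [0.3, -0.6, 0.4]
opening: -0.003
top knob_top [(array([0.525, 0.209, 0.123]), 0.66), (array([ 0.503, -0.093,  0.125]), 0.47)]
top red_vial []
top blue_vial [(array([ 0.509, -0.189, -0.001]), 0.63)]
top amber_bottle [(array([0.455, 0.043, 0.001]), 0.78)]
top pin_tip [(array([ 0.423, -0.114,  0.053]), 0.63)]
wrist knob_top [(array([ 0.505, -0.098,  0.127]), 0.67)]
wrist red_vial [(array([ 0.59 , -0.198, -0.002]), 0.74)]
wrist blue_vial [(array([ 0.508, -0.19 , -0.001]), 0.78)]
wrist amber_bottle [(array([ 0.456,  0.04 , -0.002]), 0.95)]
wrist pin_tip []
[ 0.24 -0.01 -0.05]
the job is handed in; nothing more can be done
```

I charged the pump in two full strokes and handed the job in at about 9 s; hand-in gives no verdict.

- **Strokes:** I pressed the white pump's knob with shut fingertips both times. Each stroke reached the hard stop at z of about 0.110 m, with 27–31 N on the wrist.
- **Pin:** It started about 20 mm out, came to about 30 mm after the first stroke and about 40 mm after the second. The whole green band shows, so I made no further stroke.
- **Knob:** It is back up at 0.125–0.127 m (nominal 0.124 m, detector good to about 4 mm). The arm is about 80 mm above it and touches nothing.
- **Vials and bottle:** They are within about 5 mm of their starting positions, which is about the detector's own error.

**Disagreements:** The top camera missed the red vial in the last check, but the wrist camera found it in place. The wrist camera did not find the pin in that check, but the top camera showed it fully out. The single readings of the fully-out pin ranged from 39 to 42.5 mm.

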